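Index the test-eye slide of an autorefractor check bench

ROBOT

A 6-joint arm with a two-finger parallel gripper is mounted at the origin on the work surface. World frame = base frame: x ahead of the robot, y to its left, z up, the work surface at z = 0. Lengths are in mm, angles in degrees, forces in N, time in s.
With the tool pointing down it reaches from about 250 to 775 mm from the base axis. Payload 4 kg.
Tool frame: the origin (TCP) lies at the very end of the fingers, on their centre line; the grasp point (between the pads) lies 19 mm behind it; z points along the fingers, y is the direction in which the jaws open and shut (so a half turn about z gives the same grasp; the last joint's range is limited). The gripper opens to 85 mm and grips with 20 to 120 N. Pads are 22 mm wide; open, the fingers measure 114 mm over their backs; the gripper's body (76 mm by 85 mm) begins 54 mm behind the grasp point. The pads swing forward as they close: fully open they stand 13 mm farther back than shut.
Start: joints at [69.15, 4.996, 78.535, -0, 96.463, -5.907], TCP at [141.828, 531.416, 231.341] pointing down, gripper open.
Joint ranges: [-177.83, 177.83], [-43.37, 116.18], [15.69, 146.23], [-61.86, 241.86], [9.47, 152.12], [-147.06, 147.06]. Speed limits (degrees/s): [159.86, 159.86, 180, 180, 180, 180].

INTERFACE

Orientations are given as a 3x3 rotation matrix whose columns are the frame's x, y, z axes.
In Python, from cell import ctrl gives the robot as it stands. The module is installed in compiled form; this text tells all that it offers. Calls block until the motion is done:
- ctrl.goto(position, orientation): joint-space move of the TCP to a pose.
- ctrl.movel(position, ori=None, v=150, stop_force=None): straight line of the TCP; ori=None keeps the orientation; v is the mean speed in mm/s. With stop_force (N) it stops when the force on the tool has changed by that much, and returns True; else False.
- ctrl.goto_joints(angles): joint-space move.
- ctrl.grip(opening, grasp_force=None): opening from 0.0 (shut) to 1.0 (fully open); grasp_force is the grip in N (None keeps the last); returns when the fingers have stopped.
- ctrl.hold(seconds).
- ctrl.ik(position, orientation): joint angles nearest the present ones, or None.
- ctrl.sense(): the state.
- ctrl.snapshot(name): name is "scene" or "top"; returns a dict with "frame" (480x640x3 uint8, blue, green, red), "fovy" (degrees; the focal length in pixels is half the picture's height over the tangent of half this angle, whatever the lens; pixels are square), "cx", "cy" (the principal point, pixels), "R" (3x3) and "t" (3): a world point X has camera coordinates R X + t. Camera axes: x right, y down, z forward; pixel columns grow to the right and rows downward; lengths in mm; the calibration is good to about 2 mm. A picture is of the moment at which its call begins. There is no depth.
A pose or a line that the arm cannot do raises ctrl.Unreachable and nothing moves.
- ctrl.finish_job(): hands the job in, once; it reports no verdict.
The state is a dict: "time": time; "joint_positions": joint angles; "joint_velocities": joint speeds; "joint_torque": joint torques, N m; "tcp_pos": TCP position; "orientation": TCP orientation; "contact_force": force on the tool from outside, world axes, zero at the start; "ft_torque": the same for the moment, N m; "gripper_width": opening from 0.0 (shut) to 1.0 (fully open).
Only numpy, scipy, OpenCV 4.12 (cv2) and the standard library are available. Lean on these libraries where they do the work, as an engineer would, in place of code of your own. Each camera call takes 0.05 s, during which the arm holds its last target. There are 200 camera calls.

TASK

The slide with the test eyes on the check bench is parked. Pull up its black spring plunger, bring the first test eye (blue ring) over to the instrument's window and let the plunger snap fully into that eye's hole, feeling for the hole and never forcing the slide hard against the pin or past the hole; then gently press the green start button on top of the instrument to take the reading. Leave the things lying about where they are.

Things in the scene. Friction and masses are not known exactly. Their poses are not given: they have to be found in the camera images.
- bench: check bench, fixed to the table: aluminium base plate 300 mm (its x -150 to 150) by 370 mm (y -100 to 270), 12 mm thick. Origin at table height, below the crossing of slide path and optical axis; z up. The slide runs along bench +x; a white hand-held autorefractor (90 mm wide, 150 long, top 142 mm above the table) lies in a cradle on the +y side, looking to -y. Place and yaw vary
- index_rail: carrier of the index strip, 240 x 28 x 19 mm, along bench x; origin at bench (0, -60, 12) mm, under the pin's path. On it a steel strip 12 mm thick (top 43 mm above the table) with, along +x: parking slot 41 mm long, first (blue) eye's hole, 45 mm on the second (yellow) eye's. Holes 12 mm long. The strip is clamped by hand: up to 12 mm off either way along x, not measured
- test_slide (a joint): travel of the dark slide along bench +x, m. 0 to 0.004 at the start: parked, pin in the parking slot. The first eye's hole is met at 0.063 give or take 0.012 (strip clamped by hand), the second's 0.045 later. At 0.040 the pin is always over flat strip, between slot and first hole. Friction about 3 N, about 4 N with the pin rubbing on the strip; stays where left; ends at 0.123
- plunger (a joint): lift of the spring plunger, m: 0 = pin fully home in slot or hole, 0.009 = pin tip level with the strip's top (rubbing on it when not over a hole), 0.013 = upper stop. The spring pulls down with about 5 N at home, 9 N at the stop. Let go over flat strip it rests there at 0.009 and snaps home by itself when the slide brings it over a hole
- knob_centre (a point): middle of the black round plunger knob, 26 mm diameter, 26 mm tall, axis upright; 93 mm above the table when home. At bench y = -60 mm, x = -64 mm + slide travel; moves with slide and plunger. Pinched from above, free by 40 mm around at knob height. Below it a 19 mm housing (top 74 mm above the table) on a bracket (top 60 mm). The test eyes beside it reach 117 mm
- plunger_pin: steel pin of the plunger, 10 mm diameter, 1.4 mm chamfer, moves with the knob; 1 mm play before and behind it in a hole. Origin on the plunger axis, at table height when home, 34 mm below the pin's tip. It must not be forced sideways on the edge of slot or hole: 15 N at most
- start_button (a joint): how far the green start button is pressed, in m: 0 = up, 0.006 = fully down (5 N, springs back by itself); the reading is taken beyond 0.004
- start_button_top (a point): middle of the top face of the green start button (24 mm diameter) when not pressed, on top of the instrument at bench (0, 130) mm, 164.5 mm above the table; pressed straight down
- start_button_base: grey round collar (40 mm) around the start button; origin on the top of the instrument, 142.5 mm above the table, under the button
- spare_eye: a spare test eye, black cylinder 34 mm wide, 26 mm tall with a red ring, standing loose on the base plate; leave it. Origin under its middle
- hex_key: hex key 65 mm long, 6 mm thick, loose on the base plate beside the instrument; leave it. Origin near its middle, its underside
- penlight: metal penlight 122 mm long, 16 mm thick, lying on the table by the bench; leave it. Origin under its middle
- occluder: black eye occluder, 60 mm disc on a flat handle, lying on the table; leave it. Origin under the handle
- trial_lens: trial lens in a 44 mm steel ring with a red tab, lying on the table; leave it. Origin under its middle
- lens_cleaner: bottle with blue cap, 44 mm wide, 120 mm tall; leave it. Origin under its middle
- eye_drops: small bottle with white cap, 26 mm wide, 55 mm tall; leave it. Origin under its middle

How it is judged:
By the outcome, as a careful person would: the job done as asked, in the order asked, and still so for the second after the job is handed in, with the robot touching nothing.
It also fails if it takes over 59 s, if anything falls off the work surface, if the arm or the gripper's body presses on something with over 40 N, if the wrist force passes 120 N, or if a joint passes its speed limit or range.

## Working session

There is one attempt and no reset: what is moved stays moved. The work goes in short steps, each a Python script; the robot and the scene stay as the last script left them, time stands still between calls to the robot, and variables do not carry over. Pictures are saved under pics/ and viewed, about 8 in all and at most 12, crops included, and the job is handed in when it is done.

```bash
mkdir -p pics; python3 - <<'E'
from cell import ctrl
import cv2
for n in("scene","top"):
    s=ctrl.snapshot(n);cv2.imwrite(f"pics/{n}0.png",s["frame"]);print(n,s["fovy"],s["cx"],s["cy"],s["R"],s["t"])
print(ctrl.sense())
E
```

```text
scene 53.090586004390715 315.35523408348854 242.263611625779 [[ 0.54570481  0.83770088 -0.02152893]
 [ 0.43       -0.30198186 -0.85082722]
 [-0.71924006  0.45504306 -0.52500433]] [-272.67812691 -143.53987754 1641.10848759]
top 55.48276981233697 323.0967265513528 230.6650346024949 [[-0.00297641 -0.99997831 -0.00587582]
 [-0.99149787  0.00371545 -0.13006989]
 [ 0.1300889   0.00543872 -0.99148742]] [ -22.2454866   568.29037971 1253.22773381]
{'time': 0.1, 'joint_positions': array([ 6.91494423e+01,  5.03777778e+00,  7.86189712e+01,  3.89821482e-04,
        9.64629353e+01, -5.90487788e+00]), 'joint_velocities': array([ 1.27318236e-02, -1.52681933e-01, -2.30227187e-01, -1.65975980e-04,
        4.81107257e-02, -9.15806844e-02]), 'joint_torque': array([ 2.56371204e-03, -3.53013539e+01, -3.14220357e+01, -3.87543616e-05,
        7.84676231e-03,  1.93555030e-05]), 'tcp_pos': array([141.66229505, 530.96506691, 230.20293053]), 'orientation': array([[-9.66170882e-01,  2.57901656e-01, -7.49817524e-04],
       [ 2.57902651e-01,  9.66168940e-01, -1.94968022e-03],
       [ 2.21624647e-04, -2.07710418e-03, -9.99997818e-01]]), 'contact_force': array([ 0.54141602,  0.22514713, -0.63755077]), 'ft_torque': array([0.03095393, 0.00664267, 0.0602818 ]), 'gripper_width': 0.9945709185146691}
```

View pics/scene0.png

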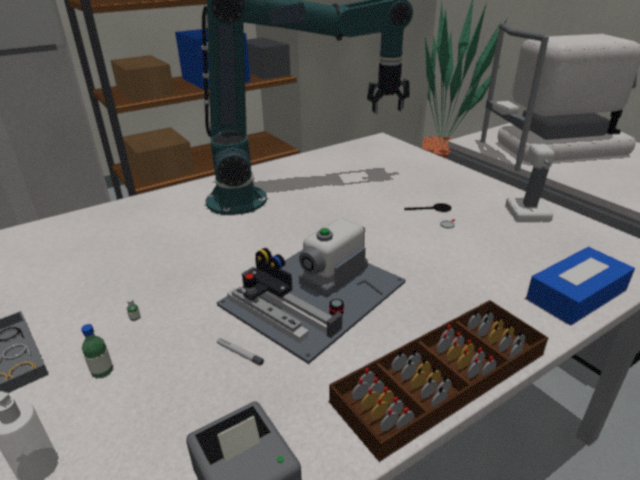

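View pics/top0.png

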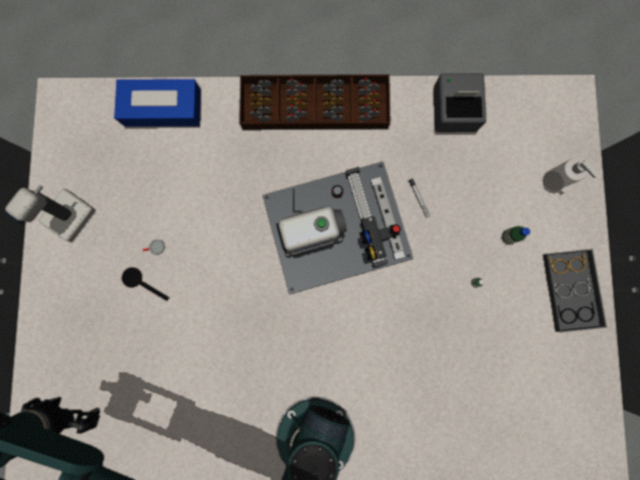

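The top view shows the bench at about (263-412, 162-293), the button at (321,224) and the knob near (395,229). I'll enlarge it.

```bash
python3 - <<'E'
import cv2
a=cv2.imread("pics/top0.png")[155:300,255:420];cv2.imwrite("pics/c1.png",cv2.resize(a,None,fx=4.8,fy=4.1379,interpolation=3) if 0 else cv2.resize(a,None,fx=4,fy=4,interpolation=2))
a=cv2.imread("pics/scene0.png")[215:360,210:410];cv2.imwrite("pics/c2.png",cv2.resize(a,None,fx=4,fy=4,interpolation=2))
E
```

```text
(no output)
```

View pics/c1.png

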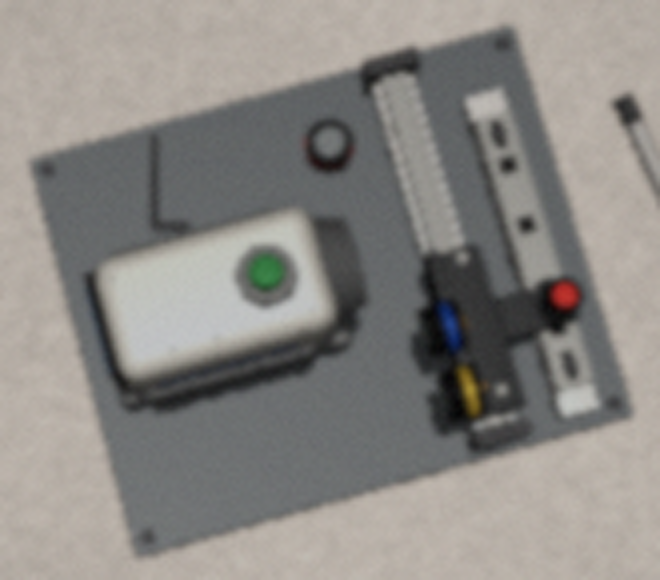

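View pics/c2.png

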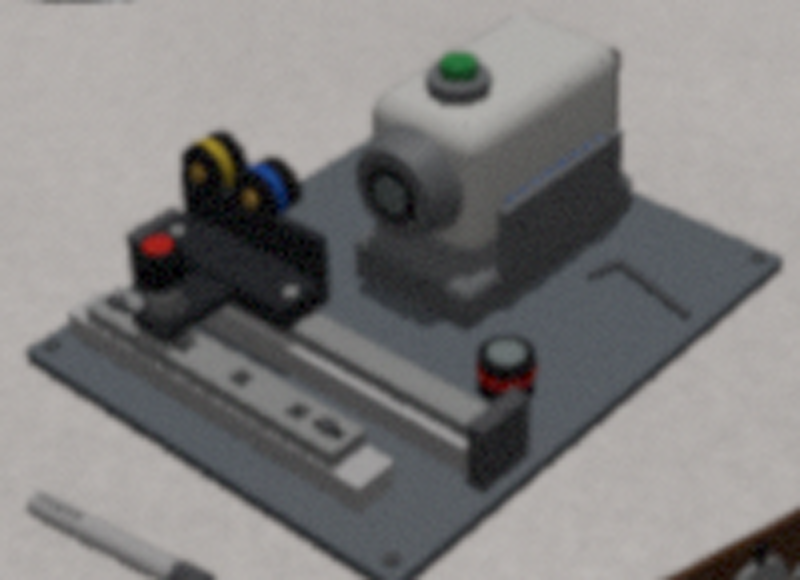

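Crops: the knob's red cap is at crop1 (564,296), the button at (267,270), holes at (526,224) and (508,164). In crop2 the cap is at (157,245), the button at (459,66), holes at (241,377) and (298,411). Next I'll fit the bench pose.

```bash
cat > fit.py <<'E'
import numpy as np
from scipy.optimize import least_squares
from cell import ctrl
C={n:ctrl.snapshot(n) for n in("scene","top")}
def proj(n,X):
    c=C[n];f=240/np.tan(np.radians(c["fovy"]/2));p=np.asarray(X)@c["R"].T+c["t"]
    return p[:,:2]/p[:,2:]*f+[c["cx"],c["cy"]]
def pts(p):
    x,y,a,s,d=p;c,k=np.cos(a),np.sin(a)
    B=np.array([[150,270,12],[150,-100,12],[-150,-100,12],[-150,270,12],[0,130,164.5],[-64+s,-60,107],[-1+d,-60,43],[44+d,-60,43]],float)
    return np.c_[x+c*B[:,0]-k*B[:,1],y+k*B[:,0]+c*B[:,1],B[:,2]]
T=np.array([[32,160],[513,27],[632,415],[137,555],[267,270],[564,296],[526,224],[508,164]])/4+[254.6,154.6]
S=np.array([[782,262],[395,592],[28,353],[np.nan]*2,[459,64],[157,245],[241,377],[298,411]])/4+[209.6,214.6]
def res(p):
    r=np.r_[proj("top",pts(p))-T,proj("scene",pts(p))-S];return np.nan_to_num(r).ravel()
p=least_squares(res,[480,0,.2,2,0],loss="soft_l1").x
print(p,np.degrees(p[2]));print(res(p).reshape(2,8,2).round(1));print(pts(p)[4:].round(1))
E
python3 fit.py
```

```text
[ 6.09366623e+02 -1.44729203e+02  2.73162196e-01  1.63017371e+00
 -1.11250228e-01] 15.651040965961888
[[[-1.2 -0.9]
  [ 0.1 -1.5]
  [ 0.7 -0.4]
  [-0.4  0.2]
  [-0.4 -0.3]
  [ 0.4 -0.6]
  [ 0.1 -0.2]
  [-0.  -0.2]]

 [[ 0.8 -1.5]
  [-0.3 -1.7]
  [-1.4 -1.1]
  [ 0.   0. ]
  [-0.2 -1.3]
  [-0.4 -0.3]
  [-0.3  0.2]
  [-0.2  0.1]]]
[[ 574.3  -19.5  164.5]
 [ 565.5 -219.3  107. ]
 [ 624.5 -202.8   43. ]
 [ 667.8 -190.7   43. ]]
```

```bash
cat > h.py <<'E'
import numpy as np, cv2
from cell import ctrl
a=0.27316;c,s=np.cos(a),np.sin(a);O=np.array([609.4,-144.7])
def W(x,y,z): return np.array([O[0]+c*x-s*y,O[1]+s*x+c*y,z])
def Bx(p): d=np.asarray(p)[:2]-O; return np.array([c*d[0]+s*d[1],-s*d[0]+c*d[1],p[2]])
R1=np.array([[-s,c,0],[c,s,0],[0,0,-1.]]).T@np.eye(3)
R1=np.array([[-s,c,0],[c,s,0],[0,0,-1.]]); 
R1=np.column_stack([[-s,c,0],[c,s,0],[0,0,-1]]); R2=np.column_stack([[s,-c,0],[-c,-s,0],[0,0,-1]])
def st(m=""):
    q=ctrl.sense();f=q["contact_force"]
    print(m,"t%.2f"%q["time"],"bench",Bx(q["tcp_pos"]).round(2),"F(bench)",np.round([c*f[0]+s*f[1],-s*f[0]+c*f[1],f[2]],2),"w%.3f"%q["gripper_width"])
def pic(n,out,box,k):
    x0,y0,x1,y1=box;f=ctrl.snapshot(n)["frame"][y0:y1,x0:x1];cv2.imwrite(out,cv2.resize(f,None,fx=k,fy=k,interpolation=2))
E
sed -i '/R1=np.array/d' h.py
python3 - <<'E'
from h import *
p=W(-61.9,-60,230)
J=[ctrl.ik(p,R) for R in(R1,R2)];print(J)
R=R1 if J[1] is None or (J[0] is not None and abs(J[0][5])<abs(J[1][5])) else R2
ctrl.goto(p,R);ctrl.grip(0.5,30);st("above")
print(ctrl.movel(W(-61.9,-60,125),v=150,stop_force=8));st()
pic("scene","pics/g1.png",(210,200,330,320),5)
E
```

```text
[array([-2.65196308e+01,  1.23135876e+01,  7.03969905e+01, -2.54444375e-14,
        9.72894219e+01, -4.21705459e+01]), array([-2.65196308e+01,  1.23135876e+01,  7.03969905e+01, -2.54444375e-14,
        9.72894219e+01,  1.37829454e+02])]
above t3.72 bench [-61.86 -59.94 229.97] F(bench) [ 0.49  0.72 -0.42] w0.501
False
 t4.57 bench [-61.37 -60.54 126.21] F(bench) [-1.13 -0.43  0.72] w0.500
```

View pics/g1.png

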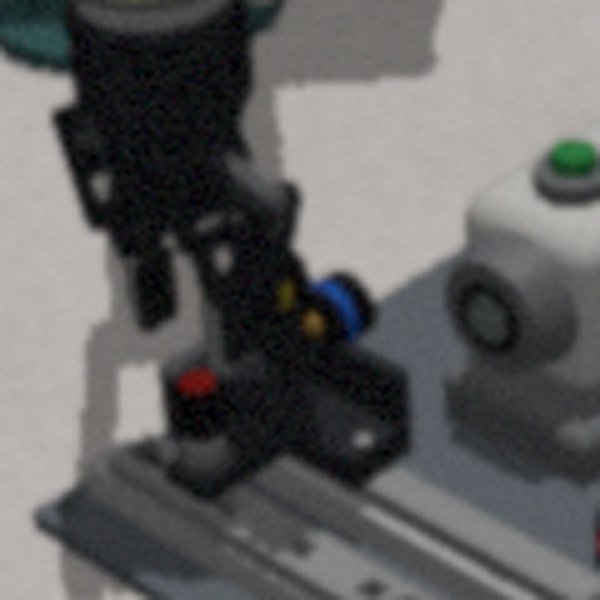

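The view shows the fingers straddling the red-capped knob (197,382), with tips at about (152,325) and (235,355). I'll descend and grip.

```bash
python3 - <<'E'
from h import *
print(ctrl.movel(W(-61.9,-60,79),v=60,stop_force=6));ctrl.hold(.2);st("down")
ctrl.grip(0.0,30);ctrl.hold(.3);st("grip")
E
```

```text
False
down t5.73 bench [-61.61 -60.26  79.65] F(bench) [-0.1   0.42  0.71] w0.500
grip t6.32 bench [-61.89 -60.17  79.56] F(bench) [-0.95  0.58  3.96] w0.292
```

```bash
python3 - <<'E'
from h import *
ctrl.movel(W(-61.9,-60,85),v=30);ctrl.hold(.2);st("lift6")
ctrl.movel(W(-61.9,-60,90.2),v=30);ctrl.hold(.3);st("lift11")
ctrl.movel(W(-61.9+6,-60,90.2),v=20,stop_force=9);ctrl.hold(.2);st("x+6")
pic("scene","pics/g2.png",(210,200,330,320),5)
E
```

```text
lift6 t6.87 bench [-62.03 -60.    84.18] F(bench) [ 1.75 -3.28 -7.33] w0.294
lift11 t7.49 bench [-62.13 -59.98  89.89] F(bench) [ 1.99 -2.81 -9.22] w0.294
x+6 t8.14 bench [-56.33 -59.94  89.98] F(bench) [-2.96 -3.69 -8.56] w0.297
```

View pics/g2.png

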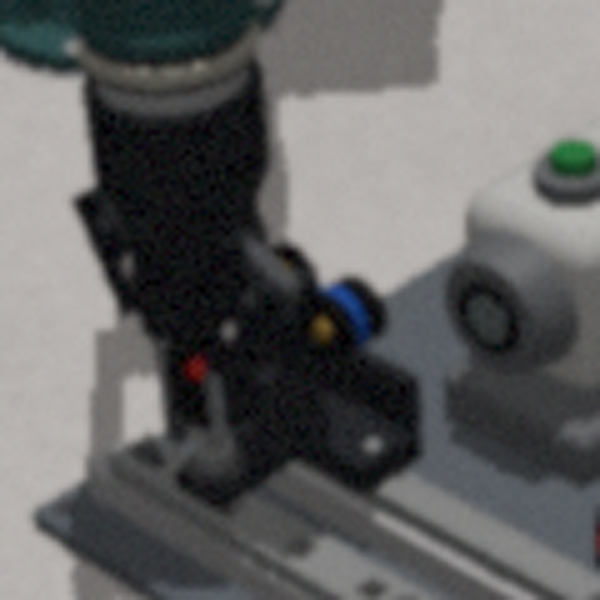

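The picture shows the slide moved with the knob still gripped and raised (red cap at (195,368), bracket shifted). Next I'll go to flat strip and let the pin down.

```bash
python3 - <<'E'
from h import *
ctrl.movel(W(-56,-60,91.2),v=20)
print(ctrl.movel(W(-22.5,-60,91.2),v=40,stop_force=10));ctrl.hold(.3);st("flat")
print(ctrl.movel(W(-22.5,-60,88.8),v=20));ctrl.hold(.3);st("lowered")
ctrl.grip(0.4,30);ctrl.hold(.2);st("released")
pic("scene","pics/g3.png",(220,210,340,330),5)
E
```

```text
False
flat t9.73 bench [-22.2  -59.97  91.35] F(bench) [ 0.2  -2.52 -9.08] w0.294
False
lowered t10.30 bench [-22.21 -59.99  88.92] F(bench) [ 0.67 -3.92 -9.35] w0.292
released t10.76 bench [-22.08 -60.    89.8 ] F(bench) [-0.1   0.42 -0.06] w0.400
```

View pics/g3.png

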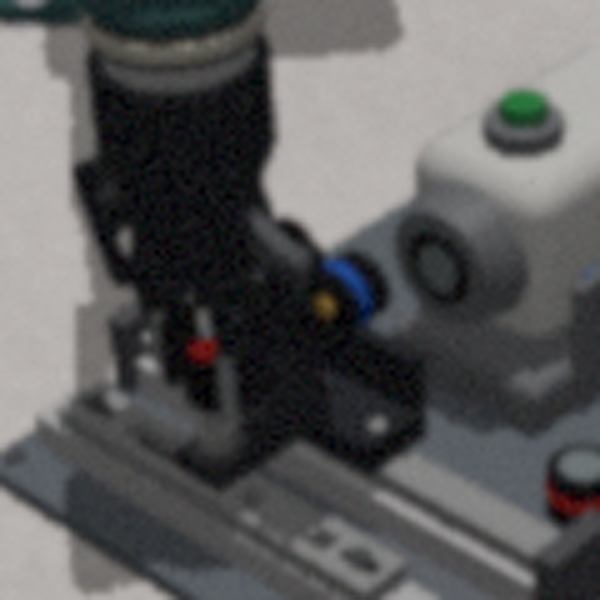

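The red cap is at (203,350), i.e. full-image (260.5,279.9). I'll check its height by projection.

```bash
cat > cap.py <<'E'
from h import *
def cap():
    q=ctrl.snapshot("scene");f=q["frame"].astype(int);m=((f[:,:,2]>90)&(f[:,:,1]<60)&(f[:,:,0]<60)).astype(np.uint8)
    n,l,S,C=cv2.connectedComponentsWithStats(m);F=240/np.tan(np.radians(q["fovy"]/2))
    L=[(S[i,4],C[i].round(1).tolist()) for i in range(1,n) if S[i,4]>5 and 225<C[i][0]<330 and 240<C[i][1]<330];print(L)
    for x in (-64+1.6,-22,-1,Bx(ctrl.sense()["tcp_pos"])[0]):
        for z in(107,116):
            p=q["R"]@W(x,-60,z)+q["t"];print(round(x,1),z,(p[:2]/p[2]*F+[q["cx"],q["cy"]]).round(1))
E
python3 -c "from cap import *;cap()"
```

```text
[(np.int32(10), [260.3, 279.4])]
-62.4 107 [248.5 275.6]
-62.4 116 [248.1 272.3]
-22 107 [260.8 282.4]
-22 116 [260.5 279.1]
-1 107 [267.5 286.1]
-1 116 [267.2 282.8]
-22.3 107 [260.7 282.4]
-22.3 116 [260.4 279.1]
```

Cap height matches the raised state (pin on flat strip). I'll push gently until the pin catches.

```bash
python3 - <<'E'
from h import *
ctrl.movel(W(-22.3,-60,83),v=40);ctrl.hold(.2);st("low")
print(ctrl.movel(W(-11,-60,83),v=15,stop_force=8));st("near")
print(ctrl.movel(W(18,-60,83),v=7,stop_force=6));st("stop")
from cap import cap
cap()
E
```

```text
low t11.35 bench [-22.26 -60.02  83.02] F(bench) [0.05 0.44 0.05] w0.401
False
near t12.25 bench [-11.1  -60.05  83.04] F(bench) [-4.05  0.29  1.96] w0.399
True
stop t14.59 bench [  2.61 -59.59  81.56] F(bench) [ 0.73 -1.19 -0.14] w0.400
[(np.int32(14), [268.1, 286.1])]
-62.4 107 [248.5 275.6]
-62.4 116 [248.1 272.3]
-22 107 [260.8 282.4]
-22 116 [260.5 279.1]
-1 107 [267.5 286.1]
-1 116 [267.2 282.8]
2.4 107 [268.6 286.7]
2.4 116 [268.3 283.4]
```

It stopped by itself with the cap at home height. I'll back off, check that the pin is trapped, and measure again with no contact.

```bash
python3 - <<'E'
from h import *
x0=Bx(ctrl.sense()["tcp_pos"])[0]
ctrl.movel(W(x0-4,-60,83),v=20);ctrl.hold(.3);st("off")
print(ctrl.movel(W(x0+3,-60,83),v=7,stop_force=6));st("trap test")
ctrl.movel(W(x0-4,-60,83),v=20);ctrl.hold(.2);st("off")
print(ctrl.movel(W(x0-4,-60,180),v=100,stop_force=6));st("up")
from cap import cap
cap()
pic("scene","pics/g4.png",(220,210,340,330),5)
E
```

```text
off t15.28 bench [ -1.57 -59.97  82.88] F(bench) [-0.89  0.45 -0.21] w0.401
True
trap test t16.08 bench [  2.36 -59.78  82.12] F(bench) [ 0.41  0.15 -0.27] w0.406
off t16.62 bench [ -1.55 -59.97  82.9 ] F(bench) [0.22 0.01 0.82] w0.398
False
up t17.73 bench [ -1.96 -59.69 178.75] F(bench) [-0.28  0.1   0.84] w0.404
[(np.int32(16), [268.1, 286.3])]
-62.4 107 [248.5 275.6]
-62.4 116 [248.1 272.3]
-22 107 [260.8 282.4]
-22 116 [260.5 279.1]
-1 107 [267.5 286.1]
-1 116 [267.2 282.8]
-2.0 107 [267.2 285.9]
-2.0 116 [266.9 282.6]
```

View pics/g4.png

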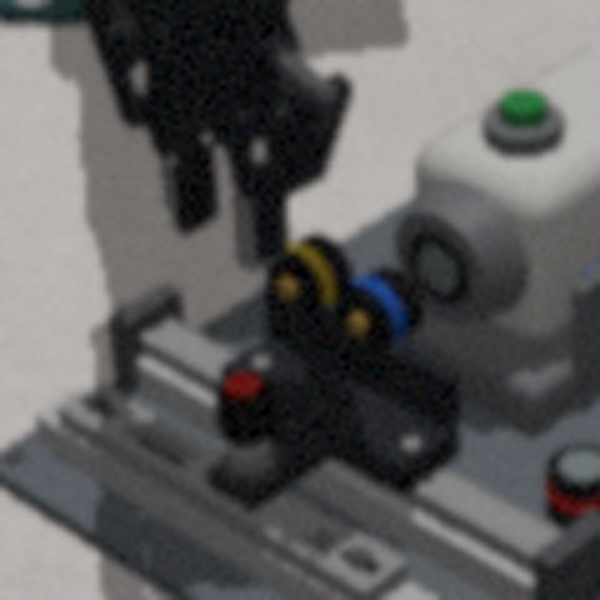

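The pin is home (knob cap at (241,385)), with the blue eye in front of the window. Next is the button.

```bash
python3 - <<'E'
from h import *
ctrl.movel(W(-2,-60,215),v=150);ctrl.grip(0.0,20)
ctrl.movel(W(0,130,215),v=150);ctrl.movel(W(0,130,175),v=100);ctrl.hold(.3);st("above")
print(ctrl.movel(W(0,130,157),v=12,stop_force=7));st("pressed")
ctrl.hold(.2);st("held")
pic("scene","pics/g5.png",(250,170,370,290),5)
E
```

```text
above t20.91 bench [  0.38 129.88 175.86] F(bench) [-0.74 -0.46  0.04] w-0.003
True
pressed t22.23 bench [4.0000e-02 1.3002e+02 1.5895e+02] F(bench) [-0.25  1.29  4.5 ] w0.003
held t22.43 bench [ -0.   130.04 158.78] F(bench) [-0.95 -0.07  4.44] w-0.003
```

View pics/g5.png

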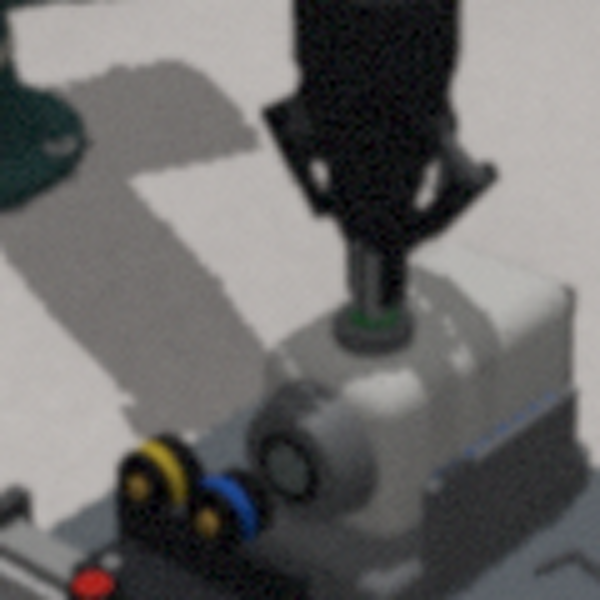

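The fingers stand centred on the button, pressed about 5.7 mm at 4.4 N. I'll nudge to the bottom, retract and check.

```bash
python3 - <<'E'
from h import *
print(ctrl.movel(W(0,130,157.6),v=8,stop_force=4));ctrl.hold(.2);st("full")
ctrl.movel(W(0,130,230),v=80);ctrl.movel(W(-20,230,260),v=150);ctrl.hold(.3);st("clear")
from cap import cap
cap()
pic("scene","pics/g6.png",(210,200,410,350),4)
E
```

```text
False
full t22.93 bench [7.0000e-02 1.2997e+02 1.5854e+02] F(bench) [-1.32  0.86  7.36] w0.001
clear t25.15 bench [-20.01 229.39 259.55] F(bench) [ 0.17  0.53 -0.54] w0.002
[(np.int32(37), [267.9, 286.4])]
-62.4 107 [248.5 275.6]
-62.4 116 [248.1 272.3]
-22 107 [260.8 282.4]
-22 116 [260.5 279.1]
-1 107 [267.5 286.1]
-1 116 [267.2 282.8]
-20.0 107 [261.5 282.8]
-20.0 116 [261.1 279.5]
```

View pics/g6.png

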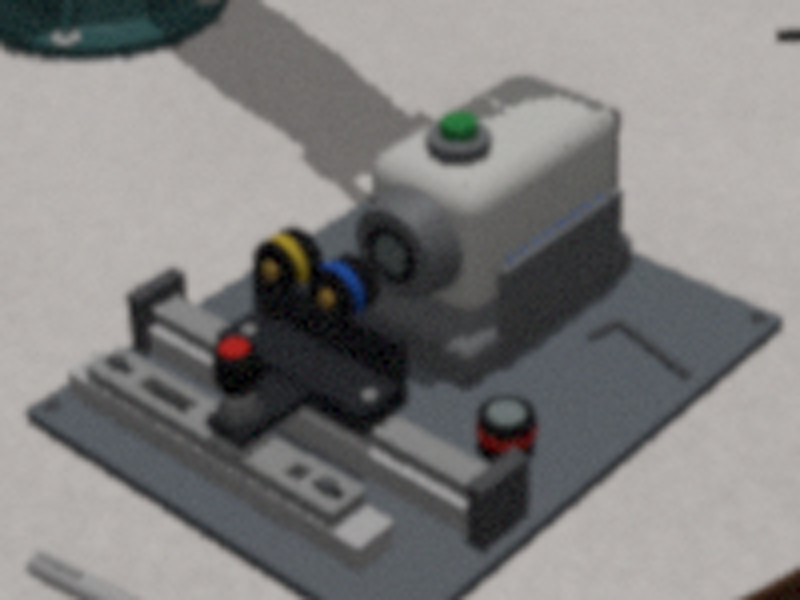

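The knob is home at (233,350), the blue eye faces the window, and the button is up again at (459,125). The second hole is free at (298,470). The spare eye and hex key are unmoved.

```bash
python3 -c "from cell import ctrl;ctrl.finish_job()"
```

```text
the job is handed in; nothing more can be done
```

The job is done and handed in, about 25 s into the 59 s allowed. No verdict is reported.

- **Slide and plunger:** I pinched and lifted the plunger, drew the slide to the flat strip and let the pin rest there. I then pushed the slide slowly with one finger (4 N rubbing, 6 N stop limit) until the pin snapped into the blue eye's hole. The knob's height in the camera picture matches fully home. A second light push of 6 N met a stop at the same place.
- **Button:** I pressed it about 6 mm, with 7.4 N at the bottom. It sprang back up.
- **Last picture:** The blue eye faces the window and the second hole is free. The spare eye and hex key have not moved, and the gripper is clear. I did not look at the other loose items again; the arm touched nothing near them.

No check failed. The camera confirms "fully home" only to about 1–2 mm.

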